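# Seat the guide die and swing its keeper shut

### The arm

A 7-joint arm with a two-finger parallel gripper is mounted at the origin on the work surface. World frame = base frame: x ahead of the robot, y to its left, z up, the work surface at z = 0. Lengths are in m, angles in rad, forces in N, time in s.
With the tool pointing down it reaches from about 0.425 to 0.925 m from the base axis. Payload 6.8 kg.
Tool frame: the origin (TCP) lies between the finger pads; the fingertips stand r.tcp_to_tips ahead of it and the grasp point (between the pads) lies 3 mm ahead of it (r.tcp_to_tips is the distance from the TCP to the fingertips, in m); z points along the fingers, y is the line along which they close (so a half turn about z gives the same grasp; the last joint's range is limited). The gripper opens to 85 mm and grips with 20 to 120 N. Pads are 22 mm wide; open, the fingers measure 114 mm over their backs; the gripper's body (76 mm by 85 mm) begins 54 mm behind the grasp point. The pads swing forward as they close: fully open they stand 13 mm farther back than shut.
Start: joints at [-1.441, 0.477, 0.022, 1.555, -0.011, 1.109, -0.083], TCP at [0.159, 0.656, 0.253] pointing down, gripper open.
Joint ranges: [-2.96, 2.96], [-0.34, 2.1], [-1.41, 1.46], [0.24, 2.44], [-1.37, 4.51], [0.17, 1.92], [-2.96, 2.96]. Speed limits (rad/s): [2.39, 2.39, 3.14, 3.14, 3.14, 3.14, 3.14].

### API

Orientations are given as a rotation vector (axis times angle).
In Python, from bench import r gives the robot as it stands. The module is installed in compiled form; this text tells all that it offers.
- The arm moves only by the tool step_arm, never from a script. Its argument "moves" is a list of rows, each an object of numbers: "rx", "ry", "rz": the turn, a rotation vector about the tool's x, y, z in degrees; "dx", "dy", "dz": the shift along the tool's x, y, z in mm; "gripper": the opening, from -1 (shut) to 1 (fully open). In form: [{"rx": .., "ry": .., "rz": .., "dx": .., "dy": .., "dz": .., "gripper": ..}, ...]. A call has 1 to 20 rows; each row shifts and turns the commanded pose from where the row before left it, along the tool's axes as they then stand; what a row does not reach is not made up. A row lasts 1/8 s, in which the tool goes at most 62.5 mm and 10.7 degrees, less where a joint would pass 70% of its speed; a pose out of reach is approached as far as the arm can. A call is refused whole if a number of a shift passes 62.5 or a number of a turn 10.7, either way. A call with a gripper value outside its range is refused whole. The fingers move at their own pace and stop on an object; "grip_force" is the grip in N (left out, the last holds). Time passes only in rows, so rows that do not move let the fingers close. It gives the time, the measured TCP pose, the force, the opening and the grip force at its end, in the units of the state.
- r.get_obs(): the state, without advancing time (a new reading comes with each control period).
- r.grab_frame(name): name is "scene" or "top" or "wrist"; returns the picture (384x512x3 uint8, blue, green, red); there is no depth.
- r.camera_info(name): a dict with "mtx" (3x3 intrinsics, pixels), "rvec" (rotation vector, rad) and "tvec" (3), from world to camera coordinates, as OpenCV has them. Camera axes: x right, y down, z forward; pixel columns grow to the right and rows downward; lengths in m; the calibration is good to about 2 mm. A picture is of the moment at which its call begins: read the wrist's pose just before it. camera_info takes no time and is no camera call; for the wrist camera it gives the pose at the moment of the call.
- r.hand_in(): hands the job in; it is judged then, once.
The state is a dict: "clock": time; "joints": joint angles; "qvel": joint speeds; "tau": joint torques, N m; "tcp_pos": TCP position; "orientation": TCP orientation; "contact_force": force on the tool from outside, world axes, zero at the start; "moment": the same for the moment, N m; "grip_width": finger opening in m; "gripper_force": force on a finger pad.
Only numpy, scipy, OpenCV 4.12 (cv2) and the standard library are available. Lean on these libraries where they do the work, as an engineer would, in place of code of your own. Each camera call takes 0.05 s, during which the arm holds its last target. There are 200 camera calls.

### The job

Nudge the loose steel guide die across the top of the blue die plate with your fingertips until it drops flat into its empty round seat, then push the keeper arm by its black knob until it is swung fully home over the die. Only push: do not pick up or tip over the die, and leave the other things on the plate and the bench where they are.

Things in the scene. Friction and masses are not known exactly. Their poses are not given: they have to be found in the camera images.
- die_plate: Fixed blue-painted steel plate lying on the bench, 250 (its x) x 360 (its y) x 24 mm (z). Origin: centre of its underside, z up; so its flat top is at z = 24 mm. Its yaw varies by up to 0.22 rad. Near the back left corner, at x 75, y 105 mm, is a smaller 44 mm seat which is already filled by a small die.
- seat (a point): Centre of the empty round seat, at the level of the plate's top (plate x 0, y 0). The seat is a recess 60 mm in diameter and 10 mm deep with a flat, dark floor. A seated die stands 2 mm above the plate's top.
- die: The loose guide die: a plain flat steel disc, 56 mm in diameter, 12 mm thick, about 220 g, with a dark 14 mm mark for its bore in the middle of the upper face. Origin: centre of its underside, z up. It lies flat on the plate's top, about 95 to 130 mm to the left or to the right of the seat and 15 to 50 mm nearer the plate's front (-x) edge.
- keeper (a joint): Angle of the keeper arm, rad: 0 = home, arm pointing from its pivot straight over the seat's centre along the plate's -x, against a stop; it grows as the arm swings open, counter-clockwise from above, towards the plate's right (-y) side; about pi/2 = arm along -y. Starts open at 1.15 to 1.5, stop at 1.6. It turns with light friction (about 0.08 N m, under 1 N at the knob) and stays where it is left.
- keeper_pivot (a point): Axis of the keeper arm, at the level of the plate's top, 85 mm behind the seat's centre (plate x 85, y 0 mm). The arm is a flat steel bar 18 mm wide, 116 mm long from the axis, its underside 5 mm and its top 13 mm above the plate, so it passes over a seated die but strikes one that is not fully down.
- keeper_knob (a point): Middle of the black upright knob near the arm's free end: a post 16 mm in diameter, 110 mm from the pivot axis, from 13 to 40 mm above the plate's top (this point is 26.5 mm above it).
- small_die: Smaller steel disc, 40 mm in diameter, 12 mm thick, resting in the filled 44 mm seat; leave it there. Origin: centre of its underside.
- bush: Loose brass bush standing upright on the plate, 26 mm in diameter, 36 mm high, on the other side of the empty seat from the guide die; leave it standing there. Origin: centre of its underside.
- dowel: Loose steel pin standing upright near the plate's front edge, 18 mm in diameter, 34 mm high; leave it standing there. Origin: centre of its underside.
- reel: Small loose reel standing on the bench right of the plate, 90 mm in diameter, 62 mm high; leave alone. Origin: centre of its underside.
- wrench: Loose wrench lying on the bench right of the plate; leave alone.
- jar: Jar with a white cap standing on the bench left of the plate, 60 mm in diameter, 85 mm high; leave alone. Origin: centre of its underside.
- carton: Small cardboard carton on the bench left of the plate, 80 x 100 x 60 mm; leave alone. Origin: centre of its underside.
Not all that is in view belongs to the job. What is shaped like the die but purple or red is not meant.

How it is judged:
On the way, in this order (a step that is already met when the one before it is completed fails the run):
1. the guide die has dropped flat into its seat (horizontal distance between die and seat below 0.006 m and z of die in the frame of die_plate below 0.0165 m and angle between die's own z axis and vertical below 0.06 rad), for 0.2 s.
2. the keeper arm is swung home over the seated die (all of step 1 and value of joint keeper below 0.12 rad), for 0.2 s.
At the end, for the whole second after the job is handed in: The guide die lies flat (within 0.06 rad) and at rest in the empty seat, within 6 mm of its centre and at least 7.5 mm below the plate's top; the keeper arm is within 0.12 rad of home and at rest (all of step 2 and linear speed of die below 0.02 m/s and velocity of joint keeper below 0.05 rad/s); the robot touches nothing.
It fails at once if the guide die is lifted more than 10 mm off the plate (z of die in the frame of die_plate above 0.034 m).
It fails at once if the guide die is tipped up by more than 0.7 rad or falls off the plate (angle between die's own z axis and vertical above 0.7 rad or height (world z) of die below 0.008 m).
It fails at once if another thing is moved (small die 8 mm, bush and pin 12 mm, things on the bench 20 mm) (distance of small_die from where it was at the start of the episode above 0.008 m or distance of any of bush, dowel from where it was at the start of the episode above 0.012 m or distance of any of reel, wrench, jar, carton from where it was at the start of the episode above 0.02 m).
It fails at once if the bush, the pin, the jar or the reel is tipped over (angle between any of bush, dowel, jar, reel's own z axis and vertical above 0.5 rad).
It also fails if it takes over 50 s, if anything falls off the work surface, if the arm or the gripper's body presses on something with over 40 N, if the wrist force passes 120 N, or if a joint passes its speed limit or range.

## Working session

There is one attempt and no reset: what is moved stays moved. The work goes in short steps, Python scripts to look and compute and a tool call to move; the robot and the scene stay as the last step left them, time stands still between calls to the robot, and variables do not carry over. Pictures are saved under pics/ and viewed, at most 10 in all, crops included, and the job is handed in when it is done.

Besides the shell and the picture viewer there is one more tool, called after ">>>" as name([rows], argument=value, ...), one row to a line, values as JSON. step_arm: Moves the arm, as the interface text tells. Its arguments: {"type":"object","properties":{"moves":{"type":"array","items":{"type":"object","properties":{"rx":{"type":"number"},"ry":{"type":"number"},"rz":{"type":"number"},"dx":{"type":"number"},"dy":{"type":"number"},"dz":{"type":"number"},"gripper":{"type":"number"}}}},"grip_force":{"type":"number"}},"required":["moves"]}

```bash
mkdir -p pics
cat > h.py <<'E'
import numpy as np, cv2
from bench import r
def cam(n):
    c=r.camera_info(n); return np.array(c['mtx'],float),cv2.Rodrigues(np.array(c['rvec'],float))[0],np.array(c['tvec'],float).ravel()
def unproj(n,uv,z,c=None):
    K,R,t=c or cam(n); o=-R.T@t
    d=(R.T@np.linalg.inv(K)@np.c_[np.atleast_2d(uv),np.ones(len(np.atleast_2d(uv)))].T).T
    return o+d*((z-o[2])/d[:,2:])
def proj(n,P,c=None):
    K,R,t=c or cam(n); p=(R@np.atleast_2d(P).T).T+t; q=(K@p.T).T; return q[:,:2]/q[:,2:]
E
python3 - <<'E'
from h import *
a=r.grab_frame('top'); cv2.imwrite('pics/top.png',a)
cv2.imwrite('pics/scene.png',r.grab_frame('scene'))
o=r.get_obs(); print(o['tcp_pos'],o['orientation'],r.tcp_to_tips,o['contact_force'],o['clock'])
print(cam('top'))
E
```

```text
[0.15888536 0.65550282 0.25240944] [-3.72605322e-01 -3.11933336e+00  2.67069528e-03] 0.022 [-0.7334132   0.10814214  0.68654629] 0.1
(array([[432.90159589,   0.        , 251.54311215],
       [  0.        , 432.90159589, 193.13373631],
       [  0.        ,   0.        ,   1.        ]]), array([[-0.02709096, -0.99956004,  0.0120749 ],
       [-0.99711508,  0.02616395, -0.07125289],
       [ 0.07090562, -0.01397038, -0.99738519]]), array([0.01468843, 0.53571692, 1.62397182]))
```

View pics/top.png

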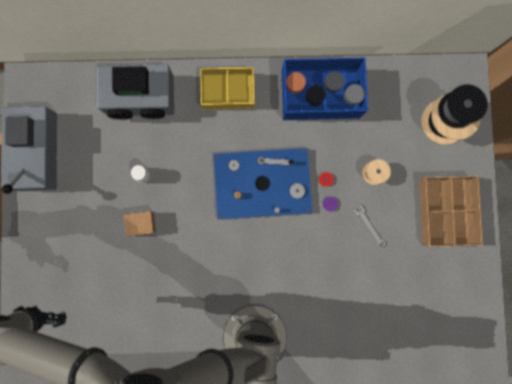

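View pics/scene.png

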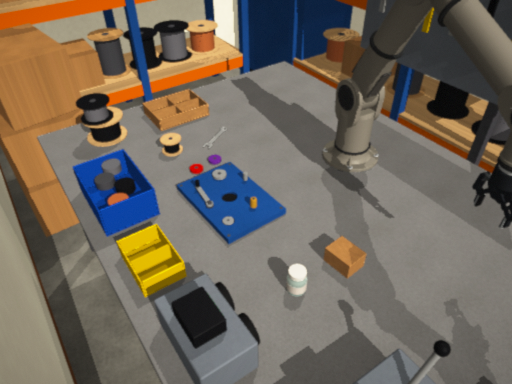

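Candidates for the die in the top view: grey disc on the plate at (297,191), small seated die (234,165), red disc (327,179) and purple disc (331,204), both on the bench. I choose (297,191): it is grey, loose, and lies right of and in front of the empty seat at (263,184). Bush is at (238,195), dowel (277,210), and the keeper runs from (263,160) to (290,163).

Run:
```python
from h import *
a=cv2.imread('pics/top.png'); x0,y0=205,140
cv2.imwrite('pics/crop.png',cv2.resize(a[y0:y0+85,x0:x0+133],None,fx=6,fy=6,interpolation=cv2.INTER_CUBIC))
h=cv2.cvtColor(a,cv2.COLOR_BGR2HSV)
m=((h[...,0]>100)&(h[...,0]<125)&(h[...,1]>140)).astype(np.uint8)
m[:140]=0;m[225:]=0;m[:,:205]=0;m[:,315:]=0
m=cv2.morphologyEx(m,cv2.MORPH_CLOSE,np.ones((3,3)))
c=max(cv2.findContours(m,0,1)[0],key=cv2.contourArea)
b=cv2.minAreaRect(c);p=unproj('top',cv2.boxPoints(b),.024);print(b,p)
print(np.linalg.norm(p-np.roll(p,1,0),axis=1),p.mean(0))
for n,uv,z in [('seat',(263,184),.024),('die',(297.5,191),.036),('bush',(238,195),.06),('dowel',(277,210),.058),('small',(234,165),.026),('pivot',(263,160),.037),('knob',(290,162.5),.064)]: print(n,unproj('top',uv,z).round(4))
```

```text
((262.4088134765625, 183.08653259277344), (63.51311492919922, 93.1933364868164), 86.3086166381836) [[ 0.68700774  0.13976161  0.024     ]
 [ 0.70119947 -0.21532157  0.024     ]
 [ 0.45907896 -0.22203376  0.024     ]
 [ 0.44589844  0.12941831  0.024     ]]
[0.24133105 0.35536667 0.24221352 0.35169913] [ 0.57329615 -0.04204385  0.024     ]
seat [[ 0.5691 -0.0439  0.024 ]]
die [[ 0.5382 -0.1724  0.036 ]]
bush [[0.5274 0.0512 0.06  ]]
dowel [[ 0.4682 -0.0915  0.058 ]]
small [[0.6442 0.0642 0.026 ]]
pivot [[ 0.6589 -0.046   0.037 ]]
knob [[ 0.643  -0.1448  0.064 ]]
```

View pics/crop.png

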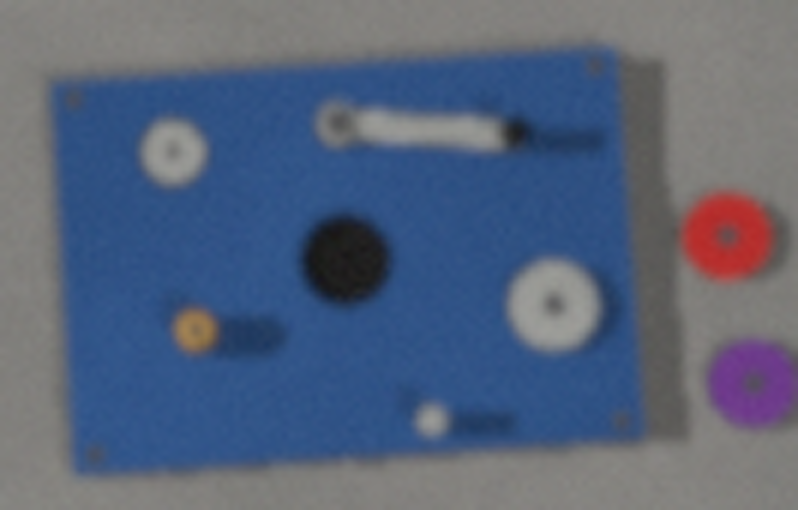

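>>> step_arm([
  {"dz": -20},
  {"dx": -20, "dy": -22, "dz": -20},
  {"dx": -36, "dy": -42},
  {"dx": -36, "dy": -42},
  {"dx": -36, "dy": -42},
  {"dx": -36, "dy": -42},
  {"dx": -36, "dy": -42},
  {"dx": -36, "dy": -42},
  {"dx": -36, "dy": -42},
  {"dx": -36, "dy": -42},
  {"dx": -36, "dy": -42},
  {"dx": -36, "dy": -42},
  {"dx": -36, "dy": -42},
  {"dx": -36, "dy": -42},
  {"dx": -36, "dy": -42},
  {"dx": -36, "dy": -42},
  {"dx": -20, "dy": -24},
  {},
])

```text
invalid input at $.moves[0]: expected keys rx, ry, rz, dx, dy, dz, gripper
```

Run:
```python
from h import *
c=cam('wrist');np.savez('w1.npz',K=c[0],R=c[1],t=c[2])
cv2.imwrite('pics/w1.png',r.grab_frame('wrist'))
o=r.get_obs(); print(o['tcp_pos'],o['joints'].round(3) if hasattr(o['joints'],'round') else o['joints']);print(cv2.Rodrigues(np.array(o['orientation']))[0].round(3)); print(o['clock'], -c[1].T@c[2])
```

```text
[0.15891241 0.65562113 0.25256853] [-1.441  0.478  0.022  1.556 -0.011  1.109 -0.083]
[[-0.972  0.236 -0.   ]
 [ 0.236  0.972 -0.001]
 [-0.    -0.001 -1.   ]]
0.15 [0.08708949 0.67328734 0.3727468 ]
```

View pics/w1.png

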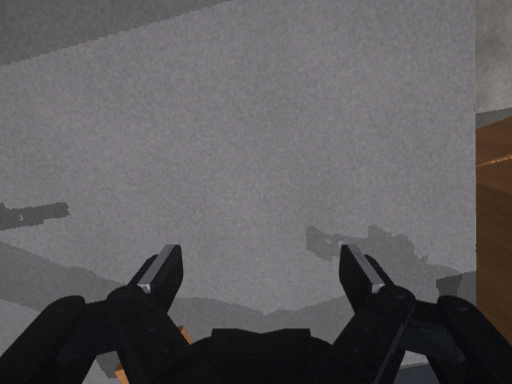

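The rows need all keys, so the arm did not move. The picture shows only bare bench, the fingers low in the view and the camera on the tool +x side.

>>> step_arm([
  {"rx": 0, "ry": 0, "rz": 0, "dx": -20, "dy": -20, "dz": -20, "gripper": -0.2},
  {"rx": 0, "ry": 0, "rz": 0, "dx": -36, "dy": -42, "dz": -20, "gripper": -0.2},
  {"rx": 0, "ry": 0, "rz": 0, "dx": -36, "dy": -42, "dz": 0, "gripper": -0.2},
  {"rx": 0, "ry": 0, "rz": 0, "dx": -36, "dy": -42, "dz": 0, "gripper": -0.2},
  {"rx": 0, "ry": 0, "rz": 0, "dx": -36, "dy": -42, "dz": 0, "gripper": -0.2},
  {"rx": 0, "ry": 0, "rz": 0, "dx": -36, "dy": -42, "dz": 0, "gripper": -0.2},
  {"rx": 0, "ry": 0, "rz": 0, "dx": -36, "dy": -42, "dz": 0, "gripper": -0.2},
  {"rx": 0, "ry": 0, "rz": 0, "dx": -36, "dy": -42, "dz": 0, "gripper": -0.2},
  {"rx": 0, "ry": 0, "rz": 0, "dx": -36, "dy": -42, "dz": 0, "gripper": -0.2},
  {"rx": 0, "ry": 0, "rz": 0, "dx": -36, "dy": -42, "dz": 0, "gripper": -0.2},
  {"rx": 0, "ry": 0, "rz": 0, "dx": -36, "dy": -42, "dz": 0, "gripper": -0.2},
  {"rx": 0, "ry": 0, "rz": 0, "dx": -36, "dy": -42, "dz": 0, "gripper": -0.2},
  {"rx": 0, "ry": 0, "rz": 0, "dx": -36, "dy": -42, "dz": 0, "gripper": -0.2},
  {"rx": 0, "ry": 0, "rz": 0, "dx": -36, "dy": -42, "dz": 0, "gripper": -0.2},
  {"rx": 0, "ry": 0, "rz": 0, "dx": -36, "dy": -42, "dz": 0, "gripper": -0.2},
  {"rx": 0, "ry": 0, "rz": 0, "dx": -36, "dy": -42, "dz": 0, "gripper": -0.2},
  {"rx": 0, "ry": 0, "rz": 0, "dx": -36, "dy": -42, "dz": 0, "gripper": -0.2},
  {"rx": 0, "ry": 0, "rz": 0, "dx": -20, "dy": -24, "dz": 0, "gripper": -0.2},
])

```text
clock: 2.4
tcp_pos: [0.5893, -0.1879, 0.293]
orientation: [-0.377, -3.119, 0.002]
contact_force: [-0.6, 0.1, 0.8]
grip_width: 0.0343
gripper_force: 0.0
```

>>> step_arm([
  {"rx": 0, "ry": 0, "rz": 10, "dx": 0, "dy": 0, "dz": 0, "gripper": -0.2},
  {"rx": 0, "ry": 0, "rz": 10, "dx": 0, "dy": 0, "dz": 0, "gripper": -0.2},
  {"rx": 0, "ry": 0, "rz": 10, "dx": 0, "dy": 0, "dz": 0, "gripper": -0.2},
  {"rx": 0, "ry": 0, "rz": 10, "dx": 0, "dy": 0, "dz": 0, "gripper": -0.2},
  {"rx": 0, "ry": 0, "rz": 10, "dx": 0, "dy": 0, "dz": 0, "gripper": -0.2},
  {"rx": 0, "ry": 0, "rz": 10, "dx": 0, "dy": 0, "dz": 0, "gripper": -0.2},
  {"rx": 0, "ry": 0, "rz": 10, "dx": 0, "dy": 0, "dz": 0, "gripper": -0.2},
  {"rx": 0, "ry": 0, "rz": 10, "dx": 0, "dy": 0, "dz": 0, "gripper": -0.2},
  {"rx": 0, "ry": 0, "rz": 10, "dx": 0, "dy": 0, "dz": 0, "gripper": -0.2},
  {"rx": 0, "ry": 0, "rz": 0, "dx": 0, "dy": 0, "dz": 0, "gripper": -0.2},
  {"rx": 0, "ry": 0, "rz": 0, "dx": 0, "dy": 0, "dz": 0, "gripper": -0.2},
])

```text
clock: 3.78
tcp_pos: [0.5889, -0.1848, 0.2931]
orientation: [-2.466, -1.946, 0.0]
contact_force: [-0.5, 0.5, -0.0]
grip_width: 0.0342
gripper_force: 0.0
```

```bash
cat > look.py <<'E'
import sys
from h import *
n=sys.argv[1]
c=cam('wrist');np.savez(n+'.npz',K=c[0],R=c[1],t=c[2])
cv2.imwrite(f'pics/{n}.png',r.grab_frame('wrist'))
o=r.get_obs(); print(o['tcp_pos'],np.round(o['joints'],3));print(cv2.Rodrigues(np.array(o['orientation']))[0].round(3)); print(o['clock'], o['grip_width'],o['contact_force'])
E
python3 look.py w2
```

```text
[ 0.58892281 -0.18488741  0.29320005] [-0.494  0.506  1.002  1.7   -0.456  1.19   0.39 ]
[[ 0.233  0.973 -0.   ]
 [ 0.973 -0.233  0.   ]
 [ 0.    -0.    -1.   ]]
3.825 0.03388879005030597 [-0.33889725  0.31429022 -0.28879816]
```

View pics/w2.png

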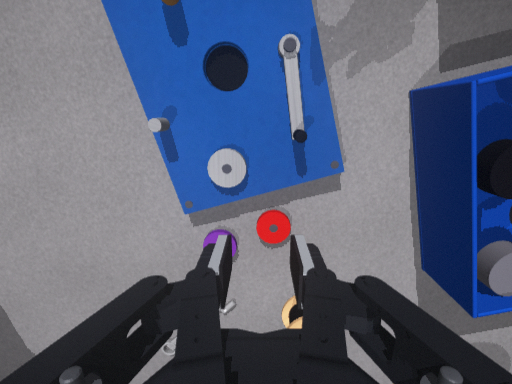

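Wrist view: grey die (227,168) with empty dark seat at (226,67), keeper from pivot (290,45) to knob (300,136), dowel (157,125). Red (273,227) and purple (220,243) discs are off the plate. Now measure precisely.

Run:
```python
from h import *
a=cv2.imread('pics/w2.png');d=np.load('w2.npz');c=(d['K'],d['R'],d['t'])
h=cv2.cvtColor(a,cv2.COLOR_BGR2HSV)
def blob(m,uv,z,n):
    k,l,s,ce=cv2.connectedComponentsWithStats(m.astype(np.uint8)); i=l[uv[1],uv[0]]
    cn=max(cv2.findContours((l==i).astype(np.uint8),0,1)[0],key=cv2.contourArea)
    P=unproj('',cn[:,0,:].astype(float),z,c)[:,:2].astype(np.float32)*1000
    (e,ax,_)=cv2.fitEllipse(P); print(n,np.round(e,1),np.round(ax,1),s[i,4]); return np.array(e)
blue=(h[...,0]>100)&(h[...,0]<130)&(h[...,1]>140)&(h[...,2]>60)
S=blob(h[...,2]<60,(226,67),24,'x') if 0 else blob(h[...,2]<60,(226,67),.024,'seat')
D=blob((h[...,1]<60)&(h[...,2]>100),(215,168),.036,'die')
K=blob(h[...,2]<50,(300,136),.060,'knob')
# plate edges
b=blue.astype(np.uint8); b=cv2.morphologyEx(b,cv2.MORPH_CLOSE,np.ones((5,5)))
k,l,s,ce=cv2.connectedComponentsWithStats(b); cn=max(cv2.findContours((l==l[100,250]).astype(np.uint8),0,1)[0],key=cv2.contourArea)[:,0,:].astype(float)
P=unproj('',cn,.024,c)[:,:2]*1000
q=P-S; 
for n,ax,v in [('front',0,-125),('back',0,125),('right',1,-180)]:
    s_=q[(abs(q[:,ax]-v)<16)&(abs(q[:,1-ax])<(150 if ax==0 else 105))]
    s_=s_[s_[:,1]>-160] if ax==0 else s_
    f=np.polyfit(s_[:,1-ax],s_[:,ax],1); print(n,f.round(4),len(s_))
print('pivot',unproj('',(290,45),.037,c), 'dowel',unproj('',(155,124),.058,c),'bush',unproj('',(171,0),.060,c))
```

```text
seat [577.4 -46.1] [53.  53.2] 1457
die [ 544.  -172.6] [53.3 55.1] 1182
knob [ 653.8 -152.6] [ 7.7 12.2] 47
front [-2.920000e-02 -1.231543e+02] 218
back [-4.820000e-02  1.226567e+02] 168
right [ 3.840000e-02 -1.776604e+02] 134
pivot [[ 0.66272441 -0.04143492  0.037     ]] dowel [[ 0.47427683 -0.09315281  0.058     ]] bush [[0.53890949 0.02932827 0.06      ]]
```

>>> step_arm([
  {"rx": 0, "ry": 0, "rz": 1.3, "dx": 0, "dy": 0, "dz": 0, "gripper": -0.2},
  {"rx": 0, "ry": 0, "rz": 0, "dx": -24, "dy": -23, "dz": 40, "gripper": -0.2},
  {"rx": 0, "ry": 0, "rz": 0, "dx": -24, "dy": -23.5, "dz": 40, "gripper": -0.2},
  {"rx": 0, "ry": 0, "rz": 0, "dx": 0, "dy": 0, "dz": 50, "gripper": -0.2},
  {"rx": 0, "ry": 0, "rz": 0, "dx": 0, "dy": 0, "dz": 50, "gripper": -0.2},
  {"rx": 0, "ry": 0, "rz": 0, "dx": 0, "dy": 0, "dz": 40, "gripper": -0.2},
  {"rx": 0, "ry": 0, "rz": 0, "dx": 0, "dy": 0, "dz": 18, "gripper": -0.2},
  {"rx": 0, "ry": 0, "rz": 0, "dx": 0, "dy": 0, "dz": 0, "gripper": -0.2},
  {"rx": 0, "ry": 0, "rz": 0, "dx": 0, "dy": 0, "dz": 0, "gripper": -0.2},
])

```text
clock: 4.95
tcp_pos: [0.5327, -0.22, 0.0568]
orientation: [2.49, 1.913, 0.002]
contact_force: [-0.4, 1.0, 0.1]
grip_width: 0.0341
gripper_force: 0.0
```

```bash
python3 look.py w3
```

```text
[ 0.53281643 -0.21989208  0.05690867] [-0.261  0.714  0.749  1.974 -0.724  0.739  0.669]
[[ 0.258  0.966  0.003]
 [ 0.966 -0.258 -0.001]
 [-0.     0.003 -1.   ]]
5.0 0.03438148971814902 [0.44543139 0.49690942 0.74399139]
```

View pics/w3.png

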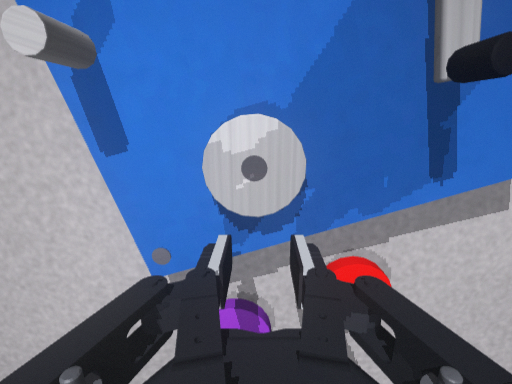

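Fingers straddle the die's axis (die bore at (254,168), rear edge at row 216, finger tips at rows about 237, mid-column about 259).

Run:
```python
from h import *
d=np.load('w3.npz');c=(d['K'],d['R'],d['t'])
a=cv2.imread('pics/w3.png');h=cv2.cvtColor(a,cv2.COLOR_BGR2HSV)
m=((h[...,1]<70)&(h[...,2]>90)).astype(np.uint8);k,l,s,ce=cv2.connectedComponentsWithStats(m);cn=max(cv2.findContours((l==l[180,230]).astype(np.uint8),0,1)[0],key=cv2.contourArea)[:,0].astype(float)
P=(unproj('',cn,.036,c)*1000)[:,:2].astype(np.float32);e,ax,_=cv2.fitEllipse(P);print('die',e,ax)
print('bore',unproj('',(254.5,168),.036,c))
T=np.array([.5328,-.2199]);u=np.array([.258,.966]);v=np.array([.966,-.258])
D=np.array(e)/1000;S=np.array([.5774,-.0461])
for n,p in(('die',D),('seat',S)):print(n,(p-T)@u,(p-T)@v)
print(proj('',[[*(T+11e-3*u+s*17e-3*v),.034] for s in(-1,1)],c))
```

```text
die (543.4895629882812, -172.99615478515625) (54.24296188354492, 54.593406677246094)
bore [[ 0.54377173 -0.17321973  0.036     ]]
die 0.0480670217285156 -0.0017750742187500846
seat 0.1793976 -0.0017568000000000319
[[228.15041451 230.31936133]
 [286.88748046 230.22528825]]
```

>>> step_arm([
  {"rx": 0, "ry": 0, "rz": 0, "dx": 0, "dy": -2.3, "dz": 4, "gripper": -0.2},
  {"rx": 0, "ry": 0, "rz": 0, "dx": 0, "dy": 0, "dz": 4, "gripper": -0.2},
  {"rx": 0, "ry": 0, "rz": 0, "dx": 0, "dy": 0, "dz": 0, "gripper": -0.2},
  {"rx": 0, "ry": 0, "rz": 0, "dx": 6, "dy": 0, "dz": 0, "gripper": -0.2},
  {"rx": 0, "ry": 0, "rz": 0, "dx": 6, "dy": 0, "dz": 0, "gripper": -0.2},
  {"rx": 0, "ry": 0, "rz": 0, "dx": 6, "dy": 0, "dz": 0, "gripper": -0.2},
  {"rx": 0, "ry": 0, "rz": 0, "dx": 8, "dy": 0, "dz": 0, "gripper": -0.2},
  {"rx": 0, "ry": 0, "rz": 0, "dx": 8, "dy": 0, "dz": 0, "gripper": -0.2},
  {"rx": 0, "ry": 0, "rz": 0, "dx": 8, "dy": 0, "dz": 0, "gripper": -0.2},
  {"rx": 0, "ry": 0, "rz": 0, "dx": 8, "dy": 0, "dz": 0, "gripper": -0.2},
  {"rx": 0, "ry": 0, "rz": 0, "dx": 8, "dy": 0, "dz": 0, "gripper": -0.2},
  {"rx": 0, "ry": 0, "rz": 0, "dx": 8, "dy": 0, "dz": 0, "gripper": -0.2},
  {"rx": 0, "ry": 0, "rz": 0, "dx": 8, "dy": 0, "dz": 0, "gripper": -0.2},
  {"rx": 0, "ry": 0, "rz": 0, "dx": 8, "dy": 0, "dz": 0, "gripper": -0.2},
  {"rx": 0, "ry": 0, "rz": 0, "dx": 8, "dy": 0, "dz": 0, "gripper": -0.2},
  {"rx": 0, "ry": 0, "rz": 0, "dx": 8, "dy": 0, "dz": 0, "gripper": -0.2},
  {"rx": 0, "ry": 0, "rz": 0, "dx": 8, "dy": 0, "dz": 0, "gripper": -0.2},
  {"rx": 0, "ry": 0, "rz": 0, "dx": 8, "dy": 0, "dz": 0, "gripper": -0.2},
  {"rx": 0, "ry": 0, "rz": 0, "dx": 4, "dy": 0, "dz": 0, "gripper": -0.2},
  {"rx": 0, "ry": 0, "rz": 0, "dx": 0, "dy": 0, "dz": 0, "gripper": -0.2},
])

```text
clock: 7.5
tcp_pos: [0.56, -0.1041, 0.0473]
orientation: [-2.49, -1.915, -0.0]
contact_force: [-0.4, -0.2, -0.2]
grip_width: 0.0343
gripper_force: 0.0
```

```bash
python3 look.py w4
```

```text
[ 0.55993732 -0.10437264  0.04726436] [-0.47   0.726  0.748  1.991 -0.751  0.724  0.486]
[[ 0.257  0.966 -0.   ]
 [ 0.966 -0.257  0.   ]
 [ 0.    -0.    -1.   ]]
7.55 0.03405614801465504 [-0.29259701 -0.91718955  0.72390099]
```

View pics/w4.png

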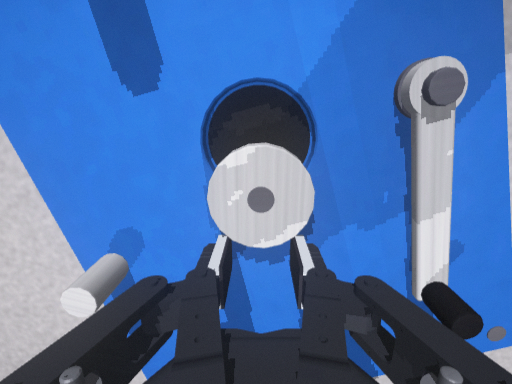

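Die (261,196) is seated in the V of the fingertips; seat rim centre at about (258,136) lies straight ahead, about 30 mm to go.

Run:
```python
from h import *
d=np.load('w4.npz');c=(d['K'],d['R'],d['t'])
T=np.array([.5599,-.1044]);u=np.array([.257,.966]);v=np.array([.966,-.257])
def f(n,uv,z):
    P=(unproj('',np.array(uv,float),z,c)[:,:2]-T)*1000;q=np.c_[P@u,P@v]
    A=np.c_[2*q,np.ones(len(q))];s=np.linalg.lstsq(A,(q**2).sum(1),rcond=None)[0];print(n,s[:2].round(1),np.sqrt(s[2]+s[:2]@s[:2]).round(1))
f('seat rim outer',[(202,133),(314,133),(258,78),(217,96),(299,95),(207,160)],.024)
f('die',[(207,197),(314,197),(261,144),(224,159),(299,159),(240,244),(280,245)],.036)
```

```text
seat rim outer [63.3  0.6] 29.4
die [33.9  2. ] 27.7
```

>>> step_arm([
  {"rx": 0, "ry": 0, "rz": 0, "dx": 4, "dy": -0.4, "dz": -1, "gripper": -0.2},
  {"rx": 0, "ry": 0, "rz": 0, "dx": 5, "dy": -0.4, "dz": -1, "gripper": -0.2},
  {"rx": 0, "ry": 0, "rz": 0, "dx": 5, "dy": -0.4, "dz": 0, "gripper": -0.2},
  {"rx": 0, "ry": 0, "rz": 0, "dx": 4, "dy": -0.2, "dz": 0, "gripper": -0.2},
  {"rx": 0, "ry": 0, "rz": 0, "dx": 3, "dy": 0, "dz": 0, "gripper": -0.2},
  {"rx": 0, "ry": 0, "rz": 0, "dx": 3, "dy": 0, "dz": 0, "gripper": -0.2},
  {"rx": 0, "ry": 0, "rz": 0, "dx": 3, "dy": 0, "dz": 0, "gripper": -0.2},
  {"rx": 0, "ry": 0, "rz": 0, "dx": 2, "dy": 0, "dz": 0, "gripper": -0.2},
  {"rx": 0, "ry": 0, "rz": 0, "dx": 0, "dy": 0, "dz": 0, "gripper": -0.2},
  {"rx": 0, "ry": 0, "rz": 0, "dx": 0, "dy": 0, "dz": 0, "gripper": -0.2},
])

```text
clock: 8.8
tcp_pos: [0.566, -0.0763, 0.0493]
orientation: [-2.491, -1.914, -0.0]
contact_force: [0.2, 0.2, -0.1]
grip_width: 0.0341
gripper_force: 0.0
```

```bash
python3 look.py w5
```

```text
[ 0.56594497 -0.07633588  0.04927873] [-0.524  0.726  0.755  1.988 -0.751  0.73   0.435]
[[ 0.258  0.966 -0.   ]
 [ 0.966 -0.258  0.   ]
 [ 0.    -0.    -1.   ]]
8.85 0.034203578590098656 [-0.22142567 -0.55067514  0.54638289]
```

View pics/w5.png

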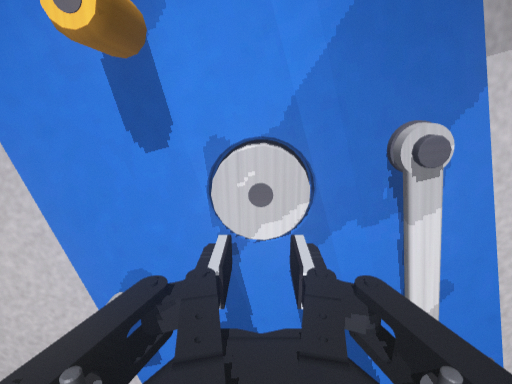

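Die has dropped: rim gap visible all round, bore at (261,195). I'll check this numerically while backing off to above the keeper knob.

>>> step_arm([
  {"rx": 0, "ry": 0, "rz": 0, "dx": -6, "dy": 0, "dz": 0, "gripper": -0.2},
  {"rx": 0, "ry": 0, "rz": 0, "dx": 0, "dy": 0, "dz": -40, "gripper": -0.2},
  {"rx": 0, "ry": 0, "rz": 0, "dx": 0, "dy": 0, "dz": -31, "gripper": -0.2},
  {"rx": 0, "ry": 0, "rz": 0, "dx": -14, "dy": 34, "dz": 0, "gripper": -0.2},
  {"rx": 0, "ry": 0, "rz": 0, "dx": -14, "dy": 34, "dz": 0, "gripper": -0.2},
  {"rx": 0, "ry": 0, "rz": 0, "dx": -14.5, "dy": 35.4, "dz": 0, "gripper": -0.2},
  {"rx": 0, "ry": 0, "rz": -5.4, "dx": 0, "dy": 0, "dz": 0, "gripper": -0.2},
  {"rx": 0, "ry": 0, "rz": 0, "dx": 0, "dy": 0, "dz": 0, "gripper": -0.2},
  {"rx": 0, "ry": 0, "rz": 0, "dx": 0, "dy": 0, "dz": 0, "gripper": -0.2},
])

```text
clock: 9.98
tcp_pos: [0.653, -0.1497, 0.1202]
orientation: [-2.4, -2.027, 0.0]
contact_force: [0.4, -0.3, -0.5]
grip_width: 0.0344
gripper_force: 0.0
```

```bash
python3 look.py w6
python3 - <<'E'
from h import *
d=np.load('w5.npz');c=(d['K'],d['R'],d['t'])
T=np.array([.5659,-.0763]);u=np.array([.258,.966]);v=np.array([.966,-.258])
a=cv2.imread('pics/w5.png');h=cv2.cvtColor(a,cv2.COLOR_BGR2HSV)
m=((h[...,1]<70)&(h[...,2]>90)).astype(np.uint8);k,l,s,ce=cv2.connectedComponentsWithStats(m);cn=max(cv2.findContours((l==l[180,230]).astype(np.uint8),0,1)[0],key=cv2.contourArea)[:,0].astype(float)
for z in(.026,.036):
    P=((unproj('',cn,z,c)[:,:2]-T)*1000);q=np.c_[P@u,P@v].astype(np.float32);print(z,cv2.fitEllipse(q)[:2])
E
```

```text
[ 0.65298845 -0.14957383  0.1202018 ] [-0.393  0.755  0.801  1.712 -0.646  0.958  0.492]
[[ 0.167  0.986 -0.   ]
 [ 0.986 -0.167  0.   ]
 [ 0.    -0.    -1.   ]]
10.025 0.033988863082421245 [-0.30155217 -0.24558894  0.42360948]
0.026 ((33.0703239440918, 1.657989740371704), (54.4310302734375, 55.54849624633789))
0.036 ((36.059051513671875, 1.6704493761062622), (50.64116668701172, 51.680824279785156))
```

View pics/w6.png

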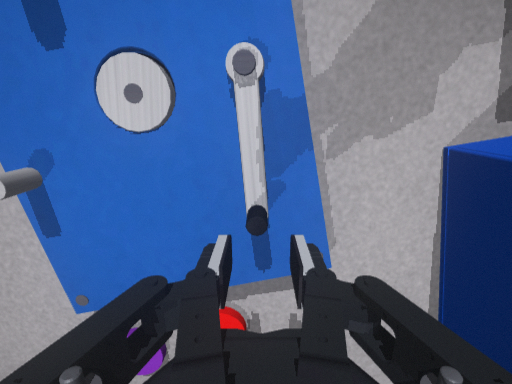

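Die is flat in the seat (its size matches a top face at z 0.026). The knob top is at (257,217), between the fingers' columns (230–293), pivot (244,62).

Run:
```python
from h import *
d=np.load('w6.npz');c=(d['K'],d['R'],d['t'])
k=unproj('',(257,217),.064,c)[0];p=unproj('',(244,62),.039,c)[0]
T=np.array([.653,-.1496]);u=np.array([.167,.986]);v=np.array([.986,-.167])
print(k,p,np.linalg.norm((k-p)[:2]));w=(k[:2]-T);print(w@u*1000,w@v*1000)
q=(k-p)[:2];print(np.degrees(np.arctan2(-q[1],-q[0])))
```

```text
[ 0.65320341 -0.14369626  0.064     ] [ 0.66188293 -0.04090423  0.039     ] 0.10315782146546168
5.855056322155114 -0.7853627847155209
85.17352816995795
```

>>> step_arm([
  {"rx": 0, "ry": 0, "rz": 0, "dx": 1.5, "dy": 0, "dz": 20, "gripper": -0.2},
  {"rx": 0, "ry": 0, "rz": 0, "dx": 0, "dy": 0, "dz": 20, "gripper": -0.2},
  {"rx": 0, "ry": 0, "rz": 0, "dx": 0, "dy": 0, "dz": 14, "gripper": -0.2},
  {"rx": 0, "ry": 0, "rz": 0, "dx": 0, "dy": 0, "dz": 0, "gripper": -0.2},
  {"rx": 0, "ry": 0, "rz": 0, "dx": 0, "dy": -10, "dz": 0, "gripper": -0.2},
  {"rx": 0, "ry": 0, "rz": 0, "dx": 0, "dy": -10, "dz": 0, "gripper": -0.2},
  {"rx": 0, "ry": 0, "rz": 10.4, "dx": 0, "dy": 0, "dz": 0, "gripper": -0.2},
  {"rx": 0, "ry": 0, "rz": 0, "dx": 0, "dy": -20, "dz": 0, "gripper": -0.2},
  {"rx": 0, "ry": 0, "rz": 10.4, "dx": 0, "dy": 0, "dz": 0, "gripper": -0.2},
  {"rx": 0, "ry": 0, "rz": 0, "dx": 0, "dy": 0, "dz": 0, "gripper": -0.2},
])

```text
clock: 11.28
tcp_pos: [0.6147, -0.1379, 0.0667]
orientation: [2.724, 1.565, 0.0]
contact_force: [0.2, 0.2, -0.3]
grip_width: 0.034
gripper_force: 0.0
```

>>> step_arm([
  {"rx": 0, "ry": 0, "rz": 0, "dx": 0, "dy": -20, "dz": 0, "gripper": -0.2},
  {"rx": 0, "ry": 0, "rz": 10.4, "dx": 0, "dy": 0, "dz": 0, "gripper": -0.2},
  {"rx": 0, "ry": 0, "rz": 0, "dx": 0, "dy": -20, "dz": 0, "gripper": -0.2},
  {"rx": 0, "ry": 0, "rz": 10.4, "dx": 0, "dy": 0, "dz": 0, "gripper": -0.2},
  {"rx": 0, "ry": 0, "rz": 0, "dx": 0, "dy": -20, "dz": 0, "gripper": -0.2},
  {"rx": 0, "ry": 0, "rz": 10.4, "dx": 0, "dy": 0, "dz": 0, "gripper": -0.2},
  {"rx": 0, "ry": 0, "rz": 0, "dx": 0, "dy": -20, "dz": 0, "gripper": -0.2},
  {"rx": 0, "ry": 0, "rz": 10.4, "dx": 0, "dy": 0, "dz": 0, "gripper": -0.2},
  {"rx": 0, "ry": 0, "rz": 0, "dx": 0, "dy": -20, "dz": 0, "gripper": -0.2},
  {"rx": 0, "ry": 0, "rz": 10.4, "dx": 0, "dy": 0, "dz": 0, "gripper": -0.2},
  {"rx": 0, "ry": 0, "rz": 0, "dx": 0, "dy": -20, "dz": 0, "gripper": -0.2},
  {"rx": 0, "ry": 0, "rz": 0, "dx": 0, "dy": 0, "dz": 0, "gripper": -0.2},
  {"rx": 0, "ry": 0, "rz": 0, "dx": 0, "dy": 0, "dz": 0, "gripper": -0.2},
])

```text
clock: 12.9
tcp_pos: [0.5515, -0.0431, 0.0664]
orientation: [-3.134, -0.214, -0.0]
contact_force: [-0.3, -0.6, -0.2]
grip_width: 0.0341
gripper_force: 0.0
```

>>> step_arm([
  {"rx": 0, "ry": 0, "rz": 5, "dx": 0, "dy": -2, "dz": 0, "gripper": -0.2},
  {"rx": 0, "ry": 0, "rz": 0, "dx": 0, "dy": -2, "dz": 0, "gripper": -0.2},
  {"rx": 0, "ry": 0, "rz": 0, "dx": 0, "dy": -2, "dz": 0, "gripper": -0.2},
  {"rx": 0, "ry": 0, "rz": 0, "dx": 0, "dy": 0, "dz": 0, "gripper": -0.2},
  {"rx": 0, "ry": 0, "rz": 0, "dx": 0, "dy": 0, "dz": 0, "gripper": -0.2},
])

```text
clock: 13.52
tcp_pos: [0.5512, -0.0373, 0.0663]
orientation: [3.141, 0.074, -0.0]
contact_force: [0.4, -0.9, 0.3]
grip_width: 0.0342
gripper_force: 0.3
```

>>> step_arm([
  {"rx": 0, "ry": 0, "rz": 0, "dx": 0, "dy": -1, "dz": 0, "gripper": -0.2},
  {"rx": 0, "ry": 0, "rz": 0, "dx": 0, "dy": -1, "dz": 0, "gripper": -0.2},
  {"rx": 0, "ry": 0, "rz": 0, "dx": 0, "dy": 0, "dz": 0, "gripper": -0.2},
])

```text
clock: 13.9
tcp_pos: [0.5511, -0.0358, 0.0663]
orientation: [3.14, 0.073, 0.0]
contact_force: [0.5, -4.2, -1.4]
grip_width: 0.0343
gripper_force: 1.8
```

Force has risen to 4 N at the predicted home position: the arm is at its stop. Back off, lift and look.

>>> step_arm([
  {"rx": 0, "ry": 0, "rz": 0, "dx": 0, "dy": 4, "dz": 0, "gripper": -0.2},
  {"rx": 0, "ry": 0, "rz": 0, "dx": 0, "dy": 4, "dz": 0, "gripper": -0.2},
  {"rx": 0, "ry": 0, "rz": 0, "dx": 0, "dy": 0, "dz": -10, "gripper": -0.2},
  {"rx": 0, "ry": 0, "rz": 0, "dx": 0, "dy": 0, "dz": -40, "gripper": -0.2},
  {"rx": 0, "ry": 0, "rz": 0, "dx": 0, "dy": 0, "dz": -50, "gripper": -0.2},
  {"rx": 0, "ry": 0, "rz": 0, "dx": -30, "dy": 0, "dz": -50, "gripper": -0.2},
  {"rx": 0, "ry": 0, "rz": 0, "dx": -40, "dy": 0, "dz": 0, "gripper": -0.2},
  {"rx": 0, "ry": 0, "rz": 0, "dx": 0, "dy": 0, "dz": 0, "gripper": -0.2},
  {"rx": 0, "ry": 0, "rz": 0, "dx": 0, "dy": 0, "dz": 0, "gripper": -0.2},
])

```text
clock: 15.02
tcp_pos: [0.4822, -0.0459, 0.2167]
orientation: [-3.14, -0.074, -0.001]
contact_force: [0.2, 0.5, 0.2]
grip_width: 0.0341
gripper_force: 0.0
```

```bash
python3 look.py w7
```

```text
[ 0.48246113 -0.04599918  0.21652874] [-1.047  0.605  1.416  2.09  -0.698  1.065 -0.802]
[[ 0.999  0.048  0.001]
 [ 0.048 -0.999  0.   ]
 [ 0.001 -0.    -1.   ]]
15.075 0.03422060199347948 [-0.08290545  0.30902105  0.28957202]
```

View pics/w7.png

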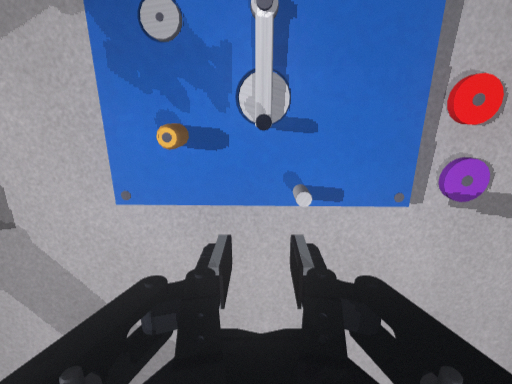

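The keeper runs straight from pivot (265,5) to knob (264,122) across the seated die (264,97), and the bush (172,136) and dowel (303,195) are upright in place. Handing in.

```bash
python3 -c "
from bench import r
print(r.hand_in())"
```

```text
the job is handed in; nothing more can be done
None
```

I pushed the guide die flat into its seat, swung the keeper arm home against its stop, and handed the job in at about 15 s. The last picture shows the bush and the pin upright in place. The hand-in returned no verdict.

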